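Set the length stop and push the block up to it for sawing

TASK

Get the oak block ready to be sawn to length in the mitre block: push the sliding length stop along its rail towards the saw slot, past the first notch, until its spring plunger drops into the middle one of the three notches. Then push the oak block that lies on the mitre block's bed flat against the fence and along it until its end rests against the stop, with the stop still in its notch. Only push with the fingers; do not lift the block, and leave the other things where they are.

Things in the scene. Friction and masses are not known exactly. Their poses are not given: they have to be found in the camera images.
- mitre_block: Wooden saw guide screwed to the bench; fixed. Origin on the bench under the middle of its length; own y along its length, own x across it, away from the robot. Bed: flat board, x -85 to +55 mm, y -185 to +185 mm, top 18 mm above the bench. Everything else of it is given at the points fence_face, saw_slot and middle_notch, in these axes.
- fence_face (a point): Foot of the fence's front face, at mid length: mitre-block x +20, y 0, z 18 mm. The fence is an upright wooden strip along y on the far part of the bed, x +20 to +42 mm, top at z 58 mm; its front face looks to -x, at the robot.
- saw_slot (a point): Top front edge of the fence at the saw slot, a 3 mm slot cut square through the fence at mitre-block y = -40 mm, right of its middle.
- middle_notch (a point): Centre of the middle notch, level with the rail top (mitre-block x +31, y +35, z 68 mm). The steel rail, 16 mm wide, lies on the fence from y -30 to +175 mm; three V notches (12 mm wide, 6 mm deep, 45 degree flanks) cross it at y +5, +35 and +65 mm.
- length_stop (a joint): Slide of the length stop along the rail, m: 0 at the end away from the saw slot, growing towards the slot (mitre-block -y) up to 0.155. Its plunger is over the notches at 0.080 (met first), 0.110 (middle, wanted) and 0.140; it starts at 0.003 to 0.055. Plain rail takes about 2 N, leaving a notch about 8 to 13 N; within 4 mm of a notch the spring draws it in.
- plunger (a joint): How far the stop's spring plunger has dropped, m: about 0 while its round nose rides on plain rail, about 0.0043 when fully in a notch. A round steel head in a brass collar on top of the stop; it works by itself and is not to be pulled.
- stop_back (a point): Middle of the stop's flat back (face away from the saw slot), where it is pushed. The stop is a dark steel saddle on the rail, 30 mm along it, 36 mm across, from z 70 to 95 mm above the bench, with collar and plunger head on top up to 111 mm. The plunger is 15 mm from this face towards the slot. Axes as the mitre block.
- stop_face (a point): Point on the stop's front (face towards the slot, mitre-block -y) which the block must meet, at mitre-block x -8, z 43 mm. It is on the steel tongue, 12 mm thick, that hangs from the saddle before the fence, z 22 to 72 mm, x -35 to +18 mm (its neck, x -3 to +20 mm, goes up to z 92 mm). Axes as the mitre block.
- block_center (a point): Centre of the oak block to be sawn: plain dark oak, 56 mm across (its x), 94 mm long (its y), 50 mm high, 0.1 to 0.2 kg, loose on the bed in front of the fence near the slotted end, long side roughly along the fence but askew by up to 0.15 rad, its middle 38 to 50 mm from the fence face (28 mm when flat against it). Axes are its own.
- awl: Bystander: awl with a wooden bulb, 117 mm long, lying on the bed's front edge at the end away from the saw slot.
- try_square: Bystander: try square, 116 x 182 mm, lying on the bench in front, to the left.
- mallet: Bystander: wooden mallet, 300 mm long, lying on the bench far to the left.
- spare_block: Bystander: a second oak block like the first, on the bare bench to the right; not part of the job.
- nail_tin: Bystander: open tin of nails, 89 mm wide, 85 mm high, standing at the back to the right.
- match_tin: Bystander: flat brass match tin, 42 x 64 x 18 mm, on the bench to the right.
Things that resemble listed ones, but are neither listed nor needed, are in the scene too. Leave any purple look-alike of the part that bears block_center alone.

How it is judged (in metres and radians):
On the way, in this order (a step that is already met when the one before it is completed fails the run):
1. the stop's plunger has dropped into the middle notch (value of joint length_stop between 0.1075 and 0.1125 m and value of joint plunger above 0.003 m and velocity of joint length_stop between -0.02 and 0.02 m/s), for 0.2 s.
2. the oak block lies flat against the fence with its end against the stop (value of joint length_stop between 0.1075 and 0.1125 m and value of joint plunger above 0.003 m and y of block_center in the frame of stop_face between -0.05 and -0.044 m and x of block_center in the frame of mitre_block between -0.012 and -0.004 m and angle between the y axis of block_center and the y axis of mitre_block, either way round below 0.05 rad and height (world z) of block_center between 0.038 and 0.048 m), for 0.2 s.
At the end, for the whole second after the job is handed in: The stop stands within 2.5 mm of the middle notch with its plunger dropped at least 3 mm; the oak block lies on the bed, its end within about 3 mm of the stop's face, its long side within 4 mm of the fence and within 0.05 rad of its line (all of step 2); the robot touches nothing.
It fails at once if the oak block is lifted or tipped (height (world z) of block_center above 0.054 m or angle between block_center's own z axis and vertical above 0.25 rad).
It fails at once if another thing is moved from its place (distance of any of awl, try_square, mallet, spare_block, nail_tin, match_tin from where it was at the start of the episode above 0.025 m).
It also fails if it takes over 72 s, if anything falls off the work surface, if the arm or the gripper's body presses on something with over 40 N, if the wrist force passes 120 N, or if a joint passes its speed limit or range.

ROBOT

A 6-joint arm with a two-finger parallel gripper is mounted at the origin on a cart in front of the work surface, level with it; the furniture and walls round the work are solid. World frame = base frame: x ahead of the robot, y to its left, z up, the work surface at z = 0. Lengths are in m, angles in degrees, forces in N, time in s.
With the tool pointing down it reaches from about 0.375 to 0.9 m from the base axis. Payload 3.1 kg.
Tool frame: the origin (TCP) lies at the very end of the fingers, on their centre line; the grasp point (between the pads) lies 19 mm behind it; z points along the fingers, y is the direction in which the jaws open and shut (so a half turn about z gives the same grasp; the last joint's range is limited). The gripper opens to 87 mm and grips with 3 to 60 N. Pads are 19 mm wide; open, the fingers measure 117 mm over their backs; the gripper's body (75 mm by 190 mm) begins 51 mm behind the grasp point.
Start: joints at [-77.263, 30.224, 82.088, -0, 67.689, -10.227], TCP at [0.244, -0.575, 0.223] pointing down, gripper open.
Joint ranges: [-176.69, 176.69], [-43.24, 126.21], [12.49, 139.97], [-82, 262], [0, 151.66], [-163.58, 163.58]. Speed limits (degrees/s): [159.86, 159.86, 180, 180, 180, 180].

INTERFACE

Orientations are given as a 3x3 rotation matrix whose columns are the frame's x, y, z axes.
In Python, from rig import read_state, capture, hand_in gives the robot as it stands. The module is installed in compiled form; this text tells all that it offers.
- The arm moves only by the tool send_rows, never from a script. Its argument "moves" is one flat list of numbers, 7 for each row, row after row: the turn, a rotation vector about the world's x, y, z in degrees, then the shift along the world's x, y, z in cm, then the gripper's target within -1 to 1 (fully open at 1, half-way at 0, shut at -1). In form: [rx, ry, rz, tx, ty, tz, hand, rx, ry, rz, tx, ty, tz, hand, ...]. A call has 1 to 20 rows; each row shifts and turns the commanded pose from where the row before left it; what a row does not reach is not made up. A row lasts 1/10 s, in which the tool goes at most 50 mm and 8.59 degrees, less where a joint would pass 70% of its speed; a pose out of reach is approached as far as the arm can. A call with a gripper value outside its range is refused whole. The fingers move at their own pace and stop on an object; the grip force is fixed at half the most. Time passes only in rows, so rows that do not move let the fingers close. It gives the time, the measured TCP pose, the force and the opening at its end, in the units of the state.
- read_state(): the state, without advancing time (a new reading comes with each control period).
- capture(name): name is "side" or "top"; returns a dict with "pixels" (400x640x3 uint8, red, green, blue), "vertical_fov" (degrees; the focal length in pixels is half the picture's height over the tangent of half this angle, whatever the lens; pixels are square), "cx", "cy" (the principal point, pixels), "dist" ([k1, k2, p1, p2, k3] as OpenCV has them; the pictures are not rectified), "rvec" (rotation vector, rad) and "tvec" (3), from world to camera coordinates, as OpenCV has them. Camera axes: x right, y down, z forward; pixel columns grow to the right and rows downward; lengths in m; the calibration is good to about 2 mm. A picture is of the moment at which its call begins. There is no depth.
- hand_in(): hands the job in, once; it reports no verdict.
The state is a dict: "time_s": time; "joint_positions": joint angles; "qvel": joint speeds; "tau": joint torques, N m; "position": TCP position; "tcp_rot": TCP orientation; "force": force on the tool from outside, world axes, zero at the start; "moment": the same for the moment, N m; "opening": opening from 0.0 (shut) to 1.0 (fully open).
Only numpy, scipy, OpenCV 4.12 (cv2) and the standard library are available. Lean on these libraries where they do the work, as an engineer would, in place of code of your own. Each camera call takes 0.05 s, during which the arm holds its last target.

## Working session

There is one attempt and no reset: what is moved stays moved. The work goes in short steps, Python scripts to look and compute and a tool call to move; the robot and the scene stay as the last step left them, time stands still between calls to the robot, and variables do not carry over. Pictures are saved under pics/ and viewed, and the job is handed in when it is done.

Besides the shell and the picture viewer there is one more tool, called after "Call:" by a JSON object that holds its "fn" and its "kwargs", one argument or row to a line. send_rows: Moves the arm, as the interface text tells. Its arguments: {"type":"object","properties":{"moves":{"type":"array","items":{"type":"number"}}},"required":["moves"]}

```bash
mkdir -p pics; cat > h.py <<'E'
import numpy as np, cv2, pickle
from rig import read_state, capture
def grab(n,tag):
    c=capture(n); cv2.imwrite(f'pics/{tag}.png',c['pixels'][:,:,::-1]); pickle.dump(c,open(f'pics/{tag}.pkl','wb')); return c
def K(c):
    f=200/np.tan(np.radians(c['vertical_fov'])/2); return np.array([[f,0,c['cx']],[0,f,c['cy']],[0,0,1.]])
def ray(c,uv):
    p=cv2.undistortPoints(np.array(uv,float).reshape(-1,1,2),K(c),np.array(c['dist'],float)).reshape(-1,2)
    R=cv2.Rodrigues(np.array(c['rvec'],float))[0]; t=np.array(c['tvec'],float).reshape(3)
    d=np.c_[p,np.ones(len(p))]@R; return -R.T@t,d
def onz(c,uv,z):
    o,d=ray(c,uv); return o+d*((z-o[2])/d[:,2:3])
def proj(c,P):
    return cv2.projectPoints(np.array(P,float).reshape(-1,1,3),np.array(c['rvec'],float),np.array(c['tvec'],float),K(c),np.array(c['dist'],float))[0].reshape(-1,2)
def load(tag): return pickle.load(open(f'pics/{tag}.pkl','rb'))
E
python3 - <<'E'
from h import *
for n in('side','top'):
    c=grab(n,n+'0'); print(n,ray(c,[[320,200]]),c['vertical_fov'])
s=read_state();print(s['time_s'],s['position'],s['tcp_rot'],s['opening'])
E
```

```text
side (array([ 0.06256427, -0.98933356,  0.74767834]), array([[ 0.36709826,  0.78200224, -0.50387793]])) 55.54145915044142
top (array([-0.23152623,  0.18647514,  1.42355069]), array([[ 0.48701492, -0.07739063, -0.87018449]])) 49.49158493056324
0.1 [ 0.24373375 -0.57479479  0.22165844] [[ 9.20740391e-01  3.90175499e-01 -4.61083448e-04]
 [ 3.90175641e-01 -9.20738474e-01  1.90572911e-03]
 [ 3.19031537e-04 -1.93458530e-03 -9.99998078e-01]] 0.9986080187995579
```

View pics/top0.png

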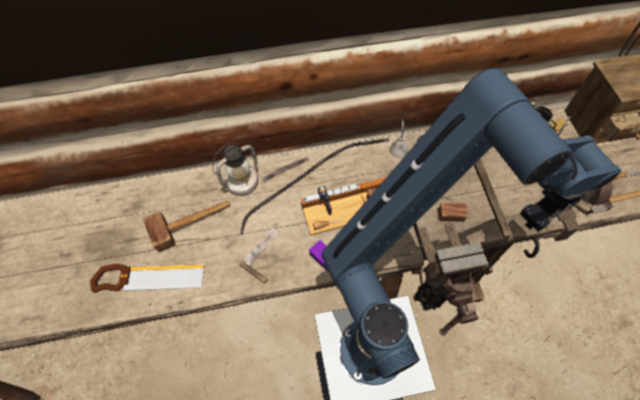

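View pics/side0.png

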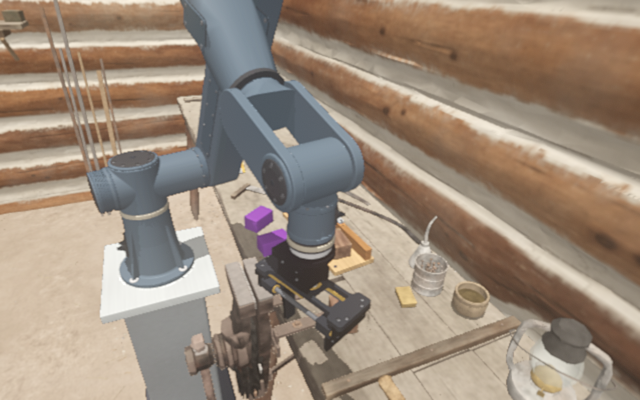

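```bash
python3 - <<'E'
from h import *
c=load('top0'); im=c['pixels'][150:290,200:480,::-1]; cv2.imwrite('pics/top0c.png',cv2.resize(im,(800,400),interpolation=cv2.INTER_CUBIC))
c2=load('side0'); im=c2['pixels'][190:340,220:460,::-1]; cv2.imwrite('pics/side0c.png',cv2.resize(im,(800,500),interpolation=cv2.INTER_CUBIC))
print(onz(c,[[303,205],[311,234],[383,180],[460,210]],.018))
E
```

```text
[[ 0.54680914  0.12713596  0.018     ]
 [ 0.42465152  0.11936507  0.018     ]
 [ 0.5932346  -0.19087629  0.018     ]
 [ 0.4109388  -0.43459112  0.018     ]]
```

View pics/top0c.png

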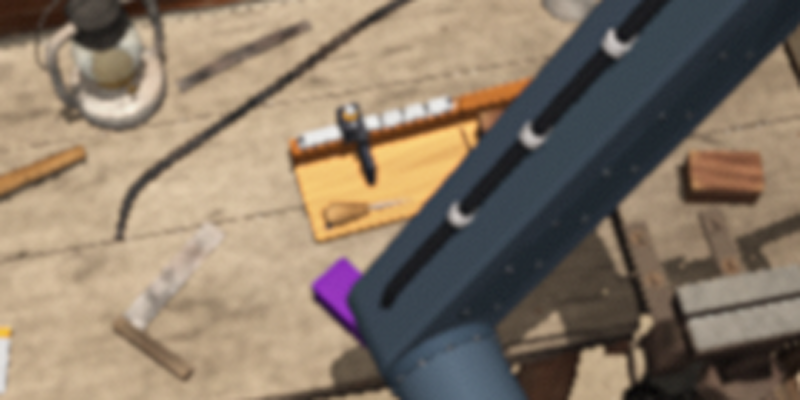

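View pics/side0c.png

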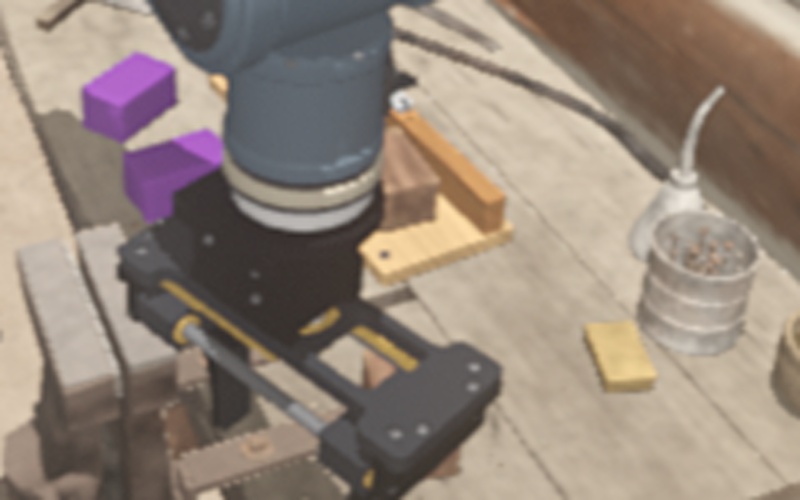

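```bash
python3 - <<'E'
from h import *
c=load('top0')
print('lamp base',onz(c,[[238,190],[257,185]],0.)); print('lamp top @0.25',onz(c,[[235,152]],.25))
f=lambda x,y:(200+x*.35,150+y*.35)
pts={'bedTL(top)':((291,150),.058),'fenceR':((0,0),.0)}
# bed front-left corner, fence top back-left, rail far end corners
print('bed front-left',onz(c,[f(318,240)],.018))
print('fence left front top',onz(c,[f(297,160)],.058),'back',onz(c,[f(291,141)],.058))
print('rail left',onz(c,[f(303,140)],.068),'rail right',onz(c,[f(452,103)],.068))
print('purple',onz(c,[f(340,265)],.05))
E
```

```text
lamp base [[0.67103108 0.35894798 0.        ]
 [0.6787694  0.28490348 0.        ]]
lamp top @0.25 [[0.66133393 0.32381356 0.25      ]]
bed front-left [[0.42443823 0.11831583 0.018     ]]
fence left front top [[0.5199374  0.12618259 0.058     ]] back [[0.54851265 0.12891208 0.058     ]]
rail left [[0.54120933 0.11428552 0.068     ]] rail right [[ 0.55676436 -0.08195793  0.068     ]]
purple [[0.37150262 0.09981998 0.05      ]]
```

Call:
{"fn": "send_rows", "kwargs": {
  "moves": [0,0,0,3.4,3.6,0.5,1,0,0,0,3.4,3.6,0.5,1,0,0,0,3.4,3.6,0.5,1,0,0,0,3.4,3.6,0.5,1,0,0,0,3.4,3.6,0.5,1,0,0,0,3.4,3.6,0.5,0,0,0,0,3.4,3.6,0,0,0,0,0,3.4,3.6,0,-1,0,0,0,3.4,3.6,0,-1,0,0,0,0,4.9,0,-1,0,0,0,0,4.9,0,-1,0,0,0,0,4.9,0,-1,0,0,0,0,4.9,0,-1,0,0,0,0,4.9,0,-1,0,0,0,0,4.9,0,-1,0,0,0,0,4.9,0,-1,0,0,0,0,4.9,0,-1,0,0,0,0,4.9,0,-1]
}}

```text
time_s: 1.9
position: [0.5492, 0.1915, 0.2522]
tcp_rot: [[0.921, 0.39, -0.001], [0.39, -0.921, -0.0], [-0.001, -0.0, -1.0]]
force: [1.7, 1.2, 0.0]
opening: 0.012
```

```bash
python3 - <<'E'
from h import *
c=grab('top','top1'); im=c['pixels'][150:290,200:480,::-1]; cv2.imwrite('pics/top1c.png',cv2.resize(im,(800,400),interpolation=cv2.INTER_CUBIC))
c2=grab('side','side1'); im=c2['pixels'][170:320,220:460,::-1]; cv2.imwrite('pics/side1c.png',cv2.resize(im,(800,500),interpolation=cv2.INTER_CUBIC))
E
```

```text
(no output)
```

View pics/top1.png

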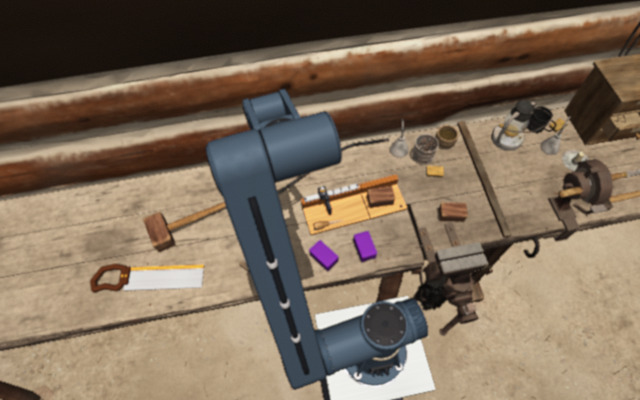

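View pics/side1c.png

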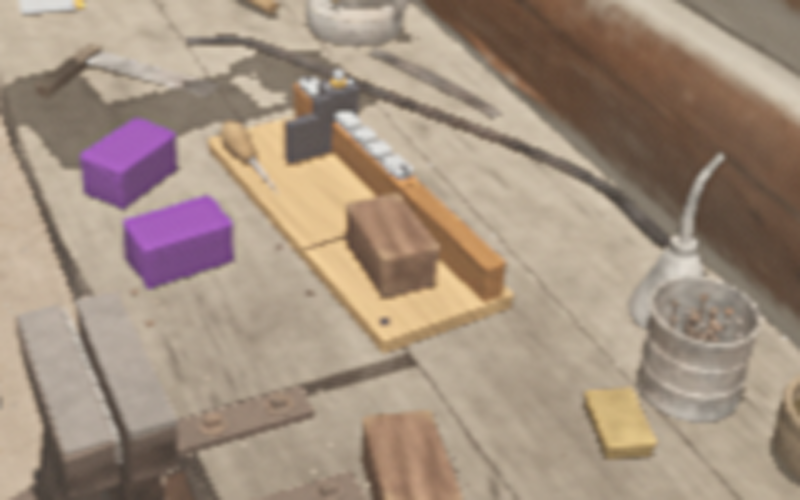

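Both views now show the whole mitre block: in the top image the bed spans about (302–408, 178–234), the stop is at (324,198), the block at (381,197). I'll zoom the top crop and pick corners.

```bash
python3 - <<'E'
from h import *
c=load('top1'); im=c['pixels'][165:245,290:420,::-1]; cv2.imwrite('pics/top1d.png',cv2.resize(im,(780,480),interpolation=cv2.INTER_CUBIC))
c=load('side1'); im=c['pixels'][185:285,270:380,::-1]; cv2.imwrite('pics/side1d.png',cv2.resize(im,(660,600),interpolation=cv2.INTER_CUBIC))
E
```

```text
(no output)
```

View pics/top1d.png

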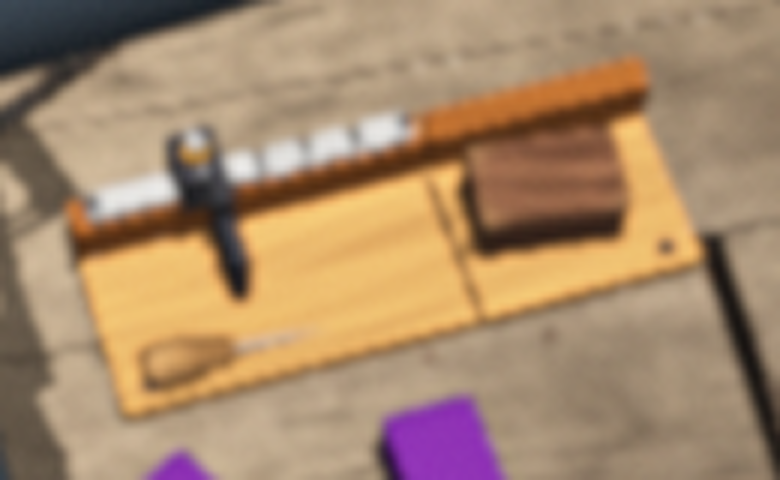

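View pics/side1d.png

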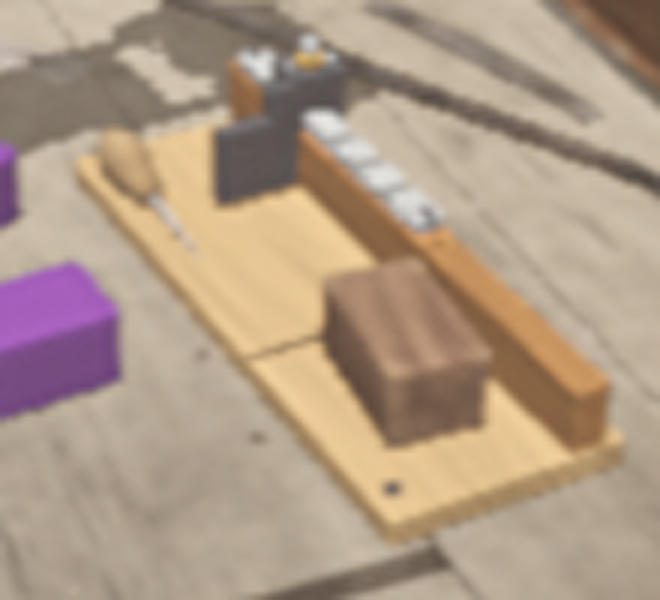

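```bash
cat > fit.py <<'E'
from h import *
def T(c,p,o=(290,165),s=6.): return (np.array(p)+.5)/s-.5+np.array(o)
E
python3 - <<'E'
from fit import *
t=load('top1'); s=load('side1')
A=[((124,413),(-85,185,18)),((703,260),(-85,-185,18)),((640,60),(42,-185,58)),((413,126),(31,-30,68)),((90,207),(31,175,68)),((70,203),(42,185,58))]
B=[((82,165),(-85,185,18)),((388,530),(-85,-185,18)),((622,437),(55,-185,18)),((608,380),(42,-185,58)),((572,398),(20,-185,58)),((432,218),(31,-30,68))]
W=[];M=[]
for c,L,o in((t,A,(290,165)),(s,B,(270,185))):
    for p,m in L:
        W.append(onz(c,[T(c,p,o)],m[2]/1e3)[0,:2]); M.append(np.array(m[:2])/1e3)
W=np.array(W);M=np.array(M)
a=M-M.mean(0);b=W-W.mean(0)
yaw=np.arctan2((a[:,0]*b[:,1]-a[:,1]*b[:,0]).sum(),(a*b).sum())
R=np.array([[np.cos(yaw),-np.sin(yaw)],[np.sin(yaw),np.cos(yaw)]]); tt=W.mean(0)-R@M.mean(0)
print(np.degrees(yaw),tt); print(((W-tt)@R-M)*1e3)
np.savez('mitre.npz',R=R,t=tt,yaw=yaw)
def loc(c,p,o,z): return (((onz(c,[T(c,p,o)],z)[0,:2])-tt)@R*1e3).round(1)
# block top corners z .068
print('top block');[print(loc(t,p,(290,165),.068)) for p in((468,148),(600,126),(622,200),(482,227))]
print('side block');[print(loc(s,p,(270,185),.068)) for p in((327,282),(420,262),(490,358),(390,380))]
print('stop collar/head top',loc(t,(193,155),(290,165),.105),loc(s,(309,57),(270,185),.105))
print('saddle top corners top',[loc(t,p,(290,165),.095) for p in((165,133),(215,125),(183,207))])
print('tongue',[loc(s,p,(270,185),.072) for p in((215,133),(275,115))])
for q in((0,0),(20,0)): print(R@np.array(q)/1e3+tt)
E
```

```text
5.291311946255988 [ 0.52954961 -0.0561908 ]
[[-0.27850706  1.42718923]
 [-3.27666485  3.28734692]
 [-5.27231872  2.22248715]
 [-4.61433028  0.43604307]
 [-2.47538254 -1.18514167]
 [-1.65925456 -1.36320076]
 [ 6.67367446 -8.57366548]
 [ 0.13539936 -2.91654354]
 [ 2.65160043  2.93926708]
 [ 2.81148311  3.91467042]
 [ 0.39523421  0.19998636]
 [ 4.90906644 -0.38843879]]
top block
[  1.9 -56.5]
[  -6.6 -138.6]
[ -59.1 -132.9]
[-52.3 -46.4]
side block
[-45.1 -56.9]
[  7.8 -63.2]
[  -5.6 -150.1]
[ -59.1 -142.7]
stop collar/head top [ 24.1 110.2] [30.4 97.5]
saddle top corners top [array([ 49.4, 120.4]), array([46.1, 90.2]), array([ -2.5, 124.3])]
tongue [array([-31.4,  95.1]), array([ 8.9, 97.3])]
[ 0.52954961 -0.0561908 ]
[ 0.54946438 -0.05434641]
```

Call:
{"fn": "send_rows", "kwargs": {
  "moves": [0,0,-5.9,-0.1,-2.0,0,-1,0,0,-5.9,-0.1,-2.0,-2,-1,0,0,-5.9,-0.1,-2.0,-4,-1,0,0,0,-0.1,-2.0,-4,-1,0,0,0,0,0,-4,-1,0,0,0,0,0,-2.4,-1,0,0,0,0,0,-1,-1,0,0,0,0,0,0,-1,0,0,0,0,0,0,-1]
}}

```text
time_s: 2.9
position: [0.5468, 0.1094, 0.0794]
tcp_rot: [[0.996, 0.092, 0.002], [0.092, -0.996, -0.0], [0.002, 0.0, -1.0]]
force: [-0.1, -1.2, 0.5]
opening: 0.003
```

```bash
python3 - <<'E'
from h import *
c=grab('top','top2'); im=c['pixels'][165:245,290:420,::-1]; cv2.imwrite('pics/top2d.png',cv2.resize(im,(780,480),interpolation=cv2.INTER_CUBIC))
c=grab('side','side2'); im=c['pixels'][155:265,260:380,::-1]; cv2.imwrite('pics/side2d.png',cv2.resize(im,(654,600),interpolation=cv2.INTER_CUBIC))
m=np.load('mitre.npz');s=read_state();p=np.array(s['position']);print(s['time_s'],((p[:2]-m['t'])@m['R']*1e3),p,s['force'])
print(np.array(s['tcp_rot']).round(3),m['R'])
E
```

```text
3.0 [ 32.84136302 163.48055077] [0.54717491 0.10962173 0.08009639] [-0.27064524 -0.35023355  0.12559767]
[[ 0.996  0.092  0.003]
 [ 0.092 -0.996 -0.   ]
 [ 0.003  0.    -1.   ]] [[ 0.99573869 -0.0922196 ]
 [ 0.0922196   0.99573869]]
```

View pics/side2d.png

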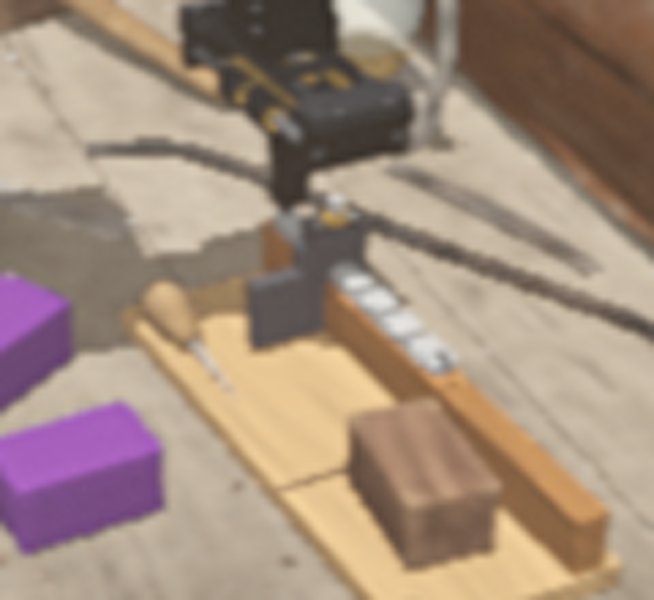

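View pics/top2d.png

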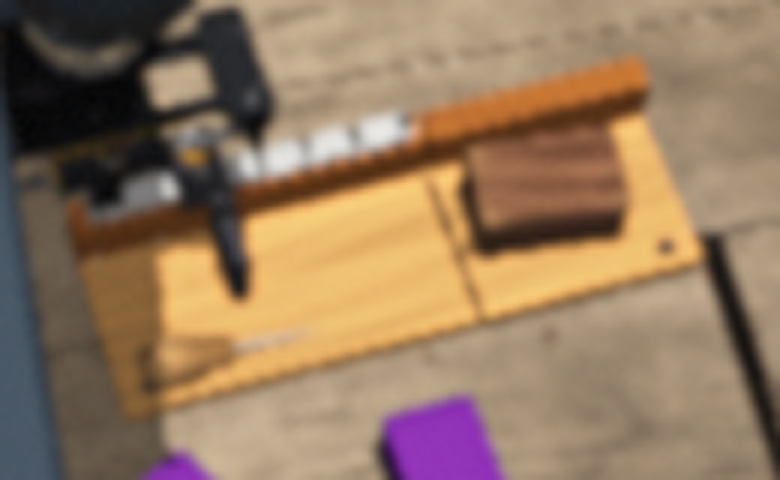

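Call:
{"fn": "send_rows", "kwargs": {
  "moves": [0,0,0,0.05,-0.5,0,-1,0,0,0,0.05,-0.5,0,-1,0,0,0,0.05,-0.5,0,-1,0,0,0,0.05,-0.5,0,-1,0,0,0,0.04,-0.5,0,-1,0,0,0,0.05,-0.5,0,-1,0,0,0,0.04,-0.5,0,-1,0,0,0,0,0,0,-1]
}}

```text
time_s: 3.8
position: [0.5492, 0.074, 0.0785]
tcp_rot: [[0.996, 0.091, -0.0], [0.091, -0.996, -0.0], [-0.0, 0.0, -1.0]]
force: [-0.6, 0.7, -0.4]
opening: 0.008
```

Call:
{"fn": "send_rows", "kwargs": {
  "moves": [0,0,0,0.03,-0.3,0,-1,0,0,0,0.03,-0.3,0,-1,0,0,0,0.03,-0.3,0,-1,0,0,0,0.02,-0.3,0,-1]
}}

```text
time_s: 4.2
position: [0.5501, 0.0634, 0.0785]
tcp_rot: [[0.996, 0.092, -0.0], [0.092, -0.996, 0.001], [-0.0, -0.001, -1.0]]
force: [0.4, 4.8, 0.3]
opening: 0.008
```

```bash
cat > st.py <<'E'
from h import *
m=np.load('mitre.npz');s=read_state();p=np.array(s['position']);print(s['time_s'],((p[:2]-m['t'])@m['R']*1e3).round(1),p.round(4),'F',(np.array(s['force'])[:2]@m['R']).round(2),round(s['force'][2],2))
E
python3 st.py; python3 - <<'E'
from h import *
c=grab('side','side3'); im=c['pixels'][155:265,260:380,::-1]; cv2.imwrite('pics/side3d.png',cv2.resize(im,(654,600),interpolation=cv2.INTER_CUBIC))
E
```

```text
4.2 [ 31.5 117.2] [0.5501 0.0634 0.0785] F [0.87 4.71] 0.27
```

View pics/side3d.png

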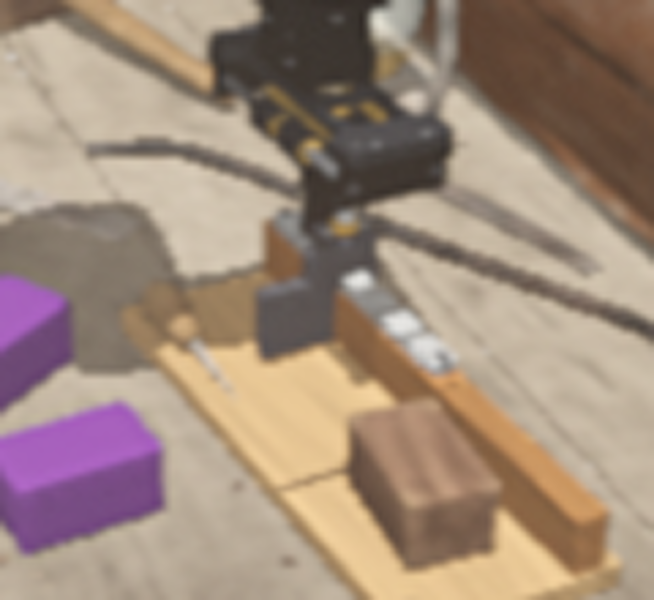

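Call:
{"fn": "send_rows", "kwargs": {
  "moves": [0,0,0,0.03,-0.3,0,-1,0,0,0,0.03,-0.3,0,-1,0,0,0,0.02,-0.3,0,-1,0,0,0,0.03,-0.3,0,-1,0,0,0,0.03,-0.3,0,-1]
}}

```text
time_s: 4.75
position: [0.5515, 0.0481, 0.0785]
tcp_rot: [[0.996, 0.091, -0.0], [0.091, -0.996, 0.001], [-0.0, -0.001, -1.0]]
force: [-0.2, 3.8, 0.7]
opening: 0.004
```

```bash
python3 st.py
```

```text
4.75 [ 31.5 101.8] [0.5515 0.0481 0.0785] F [0.13 3.84] 0.69
```

Call:
{"fn": "send_rows", "kwargs": {
  "moves": [0,0,0,0.01,-0.1,0,-1,0,0,0,0.01,-0.1,0,-1]
}}

```text
time_s: 4.95
position: [0.5517, 0.0457, 0.0785]
tcp_rot: [[0.996, 0.092, -0.0], [0.092, -0.996, 0.0], [-0.0, -0.0, -1.0]]
force: [0.7, 3.9, -0.4]
opening: 0.005
```

Call:
{"fn": "send_rows", "kwargs": {
  "moves": [0,0,0,0.01,-0.1,0,-1,0,0,0,0.01,-0.1,0,-1]
}}

```text
time_s: 5.15
position: [0.5519, 0.0436, 0.0785]
tcp_rot: [[0.996, 0.092, -0.0], [0.092, -0.996, 0.0], [-0.0, -0.0, -1.0]]
force: [0.1, 5.7, -0.3]
opening: 0.005
```

Call:
{"fn": "send_rows", "kwargs": {
  "moves": [0,0,0,0.01,-0.1,0,-1,0,0,0,0.01,-0.1,0,-1]
}}

```text
time_s: 5.35
position: [0.5522, 0.0411, 0.0785]
tcp_rot: [[0.996, 0.092, -0.0], [0.092, -0.996, -0.001], [-0.0, 0.001, -1.0]]
force: [-0.7, -0.1, -0.1]
opening: 0.004
```

Call:
{"fn": "send_rows", "kwargs": {
  "moves": [0,0,0,0.01,-0.1,0,-1,0,0,0,0.01,-0.1,0,-1]
}}

```text
time_s: 5.55
position: [0.5529, 0.0386, 0.0786]
tcp_rot: [[0.996, 0.092, 0.001], [0.092, -0.996, -0.001], [0.001, 0.001, -1.0]]
force: [0.0, 0.5, -0.4]
opening: 0.008
```

```bash
python3 st.py
```

```text
5.55 [32.  92.3] [0.5529 0.0386 0.0786] F [0.08 0.47] -0.43
```

Call:
{"fn": "send_rows", "kwargs": {
  "moves": [0,0,0,0.01,-0.1,0,-1,0,0,0,0.01,-0.1,0,-1]
}}

```text
time_s: 5.75
position: [0.5528, 0.0371, 0.0786]
tcp_rot: [[0.996, 0.092, 0.0], [0.092, -0.996, -0.0], [0.0, 0.0, -1.0]]
force: [0.6, 0.8, -0.2]
opening: 0.009
```

Call:
{"fn": "send_rows", "kwargs": {
  "moves": [0,0,0,0.01,-0.1,0,-1,0,0,0,0.01,-0.1,0,-1]
}}

```text
time_s: 5.95
position: [0.5529, 0.0357, 0.0786]
tcp_rot: [[0.996, 0.091, 0.0], [0.091, -0.996, 0.0], [0.0, -0.0, -1.0]]
force: [0.5, 3.3, 0.5]
opening: 0.008
```

Call:
{"fn": "send_rows", "kwargs": {
  "moves": [0,0,0,0.01,-0.1,0,-1,0,0,0,0.01,-0.1,0,-1]
}}

```text
time_s: 6.15
position: [0.5529, 0.0352, 0.0786]
tcp_rot: [[0.996, 0.09, -0.0], [0.09, -0.996, 0.003], [0.0, -0.003, -1.0]]
force: [-0.7, 8.9, 1.4]
opening: 0.003
```

Call:
{"fn": "send_rows", "kwargs": {
  "moves": [0,0,0,0.01,-0.1,0,-1,0,0,0,0.01,-0.1,0,-1]
}}

```text
time_s: 6.35
position: [0.5529, 0.0349, 0.0786]
tcp_rot: [[0.996, 0.089, -0.0], [0.089, -0.996, 0.006], [0.0, -0.006, -1.0]]
force: [0.7, 13.9, 1.4]
opening: -0.002
```

Call:
{"fn": "send_rows", "kwargs": {
  "moves": [0,0,0,0.01,-0.1,0,-1,0,0,0,0.01,-0.1,0,-1]
}}

```text
time_s: 6.55
position: [0.5529, 0.0346, 0.0786]
tcp_rot: [[0.996, 0.088, -0.0], [0.088, -0.996, 0.008], [0.0, -0.008, -1.0]]
force: [1.2, 19.5, 3.0]
opening: 0.001
```

Call:
{"fn": "send_rows", "kwargs": {
  "moves": [0,0,0,0.01,-0.1,0,-1,0,0,0,0.01,-0.1,0,-1]
}}

```text
time_s: 6.75
position: [0.553, 0.0343, 0.0787]
tcp_rot: [[0.996, 0.087, -0.001], [0.087, -0.996, 0.011], [0.0, -0.011, -1.0]]
force: [2.2, 26.1, 2.2]
opening: 0.001
```

```bash
python3 st.py
```

```text
6.75 [31.7 88. ] [0.553  0.0343 0.0787] F [ 4.62 25.76] 2.24
```

```bash
python3 - <<'E'
from h import *
c=grab('side','side4'); im=c['pixels'][155:265,260:380,::-1]; cv2.imwrite('pics/side4d.png',cv2.resize(im,(654,600),interpolation=cv2.INTER_CUBIC))
c=grab('top','top4'); im=c['pixels'][165:245,290:420,::-1]; cv2.imwrite('pics/top4d.png',cv2.resize(im,(780,480),interpolation=cv2.INTER_CUBIC))
print(read_state()['moment'])
E
```

```text
[ 3.95082798 -0.25465121  0.13315569]
```

View pics/side4d.png

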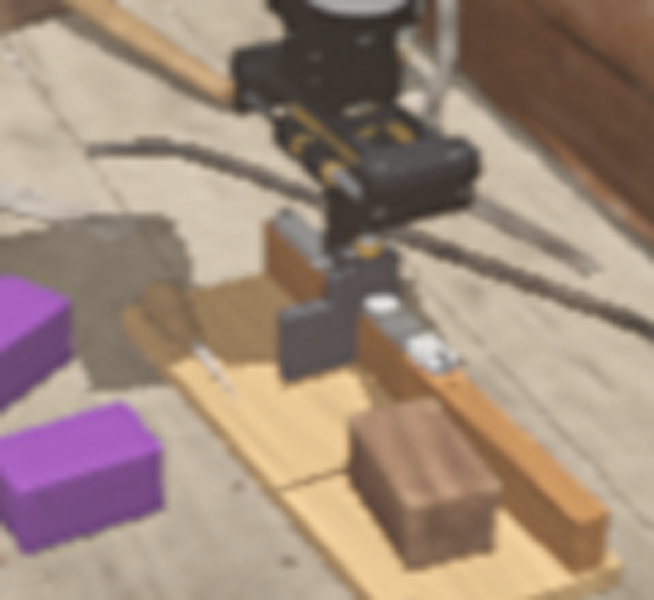

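View pics/top4d.png

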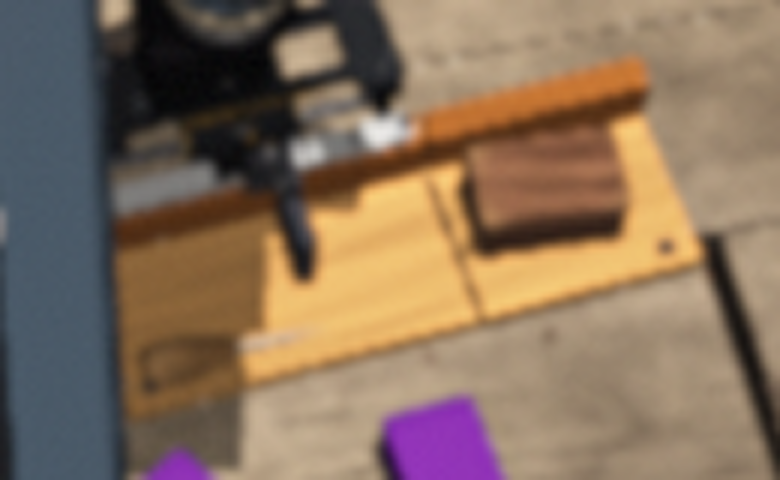

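Call:
{"fn": "send_rows", "kwargs": {
  "moves": [0,0,0,0.01,-0.1,0,-1,0,0,0,0.01,-0.1,0,-1]
}}

```text
time_s: 7.05
position: [0.5531, 0.0328, 0.0787]
tcp_rot: [[0.996, 0.088, -0.001], [0.088, -0.996, 0.011], [0.0, -0.011, -1.0]]
force: [1.8, 24.9, 2.2]
opening: 0.006
```

```bash
python3 st.py; python3 -c "
from rig import read_state
s=read_state();print(s['joint_positions'],s['tau'],s['moment'])"
```

```text
7.05 [31.7 86.4] [0.5531 0.0328 0.0787] F [ 4.07 24.65] 2.17
[-8.51244089 36.82073278 99.11199009  0.88267922 44.19885232 75.80900474] [-13.42670381 -41.00851178 -11.35922223  -4.87703204  -0.66672949
   0.08476141] [ 4.18955063 -0.27589333  0.03985988]
```

Call:
{"fn": "send_rows", "kwargs": {
  "moves": [0,0,0,0.01,-0.1,0,-1]
}}

```text
time_s: 7.15
position: [0.5532, 0.0321, 0.0787]
tcp_rot: [[0.996, 0.087, -0.001], [0.087, -0.996, 0.012], [0.0, -0.012, -1.0]]
force: [1.7, 28.1, 2.1]
opening: 0.003
```

Call:
{"fn": "send_rows", "kwargs": {
  "moves": [0,0,0,0.01,-0.1,0,-1]
}}

```text
time_s: 7.25
position: [0.5532, 0.0317, 0.0787]
tcp_rot: [[0.996, 0.087, -0.001], [0.087, -0.996, 0.013], [0.0, -0.013, -1.0]]
force: [2.4, 30.1, 2.9]
opening: 0.008
```

Call:
{"fn": "send_rows", "kwargs": {
  "moves": [0,0,0,0.01,-0.1,0,-1]
}}

```text
time_s: 7.35
position: [0.5536, 0.0275, 0.0786]
tcp_rot: [[0.996, 0.092, -0.0], [0.092, -0.996, 0.006], [0.0, -0.006, -1.0]]
force: [0.1, 1.5, 0.1]
opening: 0.003
```

```bash
python3 st.py
```

```text
7.35 [31.7 81.1] [0.5536 0.0275 0.0786] F [0.26 1.44] 0.09
```

Call:
{"fn": "send_rows", "kwargs": {
  "moves": [0,0,0,0,0,0,-1,0,0,0,0,0,0,-1,0,0,0,0,0,0,-1]
}}

```text
time_s: 7.65
position: [0.5541, 0.0228, 0.0786]
tcp_rot: [[0.996, 0.091, -0.0], [0.091, -0.996, 0.001], [-0.0, -0.001, -1.0]]
force: [0.1, 3.9, -0.0]
opening: 0.009
```

```bash
python3 st.py; python3 - <<'E'
from h import *
c=grab('side','side5'); im=c['pixels'][155:265,260:380,::-1]; cv2.imwrite('pics/side5d.png',cv2.resize(im,(654,600),interpolation=cv2.INTER_CUBIC))
E
```

```text
7.65 [31.7 76.4] [0.5541 0.0228 0.0786] F [0.42 3.89] -0.03
```

View pics/side5d.png

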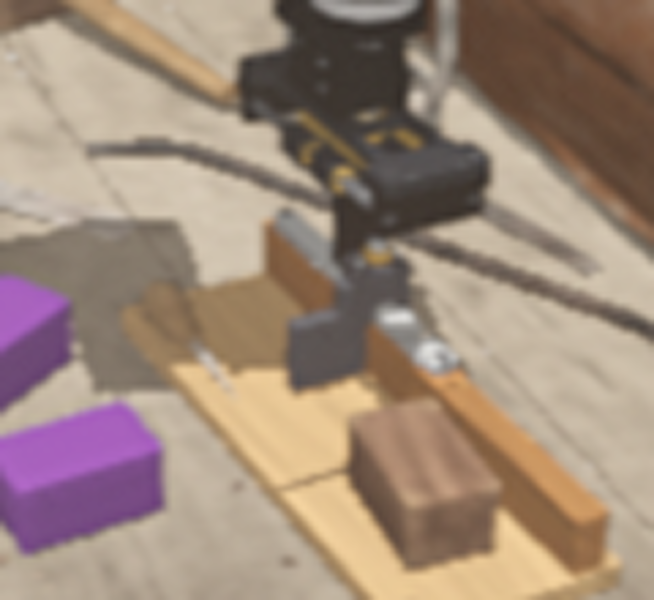

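Call:
{"fn": "send_rows", "kwargs": {
  "moves": [0,0,0,0.01,-0.1,0,-1,0,0,0,0.01,-0.1,0,-1,0,0,0,0.01,-0.1,0,-1,0,0,0,0.01,-0.1,0,-1,0,0,0,0.01,-0.1,0,-1,0,0,0,0.01,-0.1,0,-1,0,0,0,0.01,-0.1,0,-1]
}}

```text
time_s: 8.4
position: [0.5548, 0.0154, 0.0785]
tcp_rot: [[0.996, 0.092, -0.0], [0.092, -0.996, -0.0], [-0.0, 0.0, -1.0]]
force: [0.1, 2.6, 2.2]
opening: 0.006
```

Call:
{"fn": "send_rows", "kwargs": {
  "moves": [0,0,0,0.01,-0.1,0,-1]
}}

```text
time_s: 8.5
position: [0.5549, 0.0145, 0.0785]
tcp_rot: [[0.996, 0.092, -0.0], [0.092, -0.996, 0.0], [-0.0, -0.0, -1.0]]
force: [-0.7, 2.4, 0.8]
opening: 0.005
```

Call:
{"fn": "send_rows", "kwargs": {
  "moves": [0,0,0,0.01,-0.1,0,-1]
}}

```text
time_s: 8.6
position: [0.5549, 0.0135, 0.0785]
tcp_rot: [[0.996, 0.092, -0.0], [0.092, -0.996, 0.0], [-0.0, -0.0, -1.0]]
force: [-1.5, 2.5, 1.6]
opening: 0.004
```

Call:
{"fn": "send_rows", "kwargs": {
  "moves": [0,0,0,0.01,-0.1,0,-1]
}}

```text
time_s: 8.7
position: [0.555, 0.0125, 0.0785]
tcp_rot: [[0.996, 0.092, -0.0], [0.092, -0.996, 0.0], [-0.0, -0.0, -1.0]]
force: [-1.3, 2.5, 0.8]
opening: 0.005
```

Call:
{"fn": "send_rows", "kwargs": {
  "moves": [0,0,0,0.01,-0.1,0,-1]
}}

```text
time_s: 8.8
position: [0.5552, 0.0115, 0.0785]
tcp_rot: [[0.996, 0.092, -0.0], [0.092, -0.996, 0.0], [-0.0, -0.0, -1.0]]
force: [-0.0, 3.6, 1.2]
opening: 0.006
```

Call:
{"fn": "send_rows", "kwargs": {
  "moves": [0,0,0,0.01,-0.1,0,-1]
}}

```text
time_s: 8.9
position: [0.5553, 0.0103, 0.0785]
tcp_rot: [[0.996, 0.092, -0.0], [0.092, -0.996, -0.0], [-0.0, 0.0, -1.0]]
force: [0.0, 0.4, 0.2]
opening: 0.002
```

```bash
python3 st.py
```

```text
8.9 [31.8 63.8] [0.5553 0.0103 0.0785] F [0.04 0.38] 0.19
```

Call:
{"fn": "send_rows", "kwargs": {
  "moves": [0,0,0,0,0,0,-1,0,0,0,0,0,0,-1]
}}

```text
time_s: 9.1
position: [0.5559, 0.01, 0.0786]
tcp_rot: [[0.996, 0.092, 0.001], [0.092, -0.996, -0.001], [0.001, 0.001, -1.0]]
force: [0.2, -0.6, 0.5]
opening: 0.001
```

Call:
{"fn": "send_rows", "kwargs": {
  "moves": [0,0,0,0.01,-0.1,0,-1,0,0,0,0,0,0,-1]
}}

```text
time_s: 9.3
position: [0.5557, 0.0092, 0.0786]
tcp_rot: [[0.996, 0.092, 0.0], [0.092, -0.996, -0.0], [0.0, 0.0, -1.0]]
force: [0.0, 0.0, -0.8]
opening: 0.006
```

Call:
{"fn": "send_rows", "kwargs": {
  "moves": [0,0,0,0.01,-0.1,0,-1,0,0,0,0,0,0,-1]
}}

```text
time_s: 9.5
position: [0.5557, 0.0084, 0.0786]
tcp_rot: [[0.996, 0.092, 0.0], [0.092, -0.996, -0.0], [0.0, 0.0, -1.0]]
force: [0.3, -0.2, -0.2]
opening: 0.009
```

Call:
{"fn": "send_rows", "kwargs": {
  "moves": [0,0,0,0.01,-0.1,0,-1,0,0,0,0,0,0,-1]
}}

```text
time_s: 9.7
position: [0.5557, 0.0074, 0.0785]
tcp_rot: [[0.996, 0.092, 0.0], [0.092, -0.996, -0.0], [0.0, 0.0, -1.0]]
force: [-0.1, -0.2, 0.9]
opening: 0.006
```

```bash
python3 st.py
```

```text
9.7 [31.9 60.9] [0.5557 0.0074 0.0785] F [-0.13 -0.19] 0.87
```

Call:
{"fn": "send_rows", "kwargs": {
  "moves": [0,0,0,-0.1,1.0,0,-1,0,0,0,-0.2,2.0,0,-1,0,0,0,0,0,3.5,-1,0,0,0,0,0,4.5,-1,0,0,0,0,0,2,-1,0,0,0,-2.0,-4.0,0,-1,0,0,0,-2.0,-4.0,0,0,0,0,0,-2.1,-4.0,0,0,0,0,0,-2.1,-4.0,0,0,0,0,0,-2.1,-4.0,0,0,0,0,0,0,0,0,0]
}}

```text
time_s: 10.8
position: [0.4481, -0.1661, 0.1787]
tcp_rot: [[0.996, 0.086, -0.0], [0.086, -0.996, -0.001], [-0.0, 0.001, -1.0]]
force: [0.3, 1.0, -0.3]
opening: 0.373
```

```bash
python3 st.py; python3 - <<'E'
from h import *
c=grab('side','side6'); im=c['pixels'][155:275,250:380,::-1]; cv2.imwrite('pics/side6d.png',cv2.resize(im,(650,600),interpolation=cv2.INTER_CUBIC))
c=grab('top','top6'); im=c['pixels'][145:265,270:430,::-1]; cv2.imwrite('pics/top6d.png',cv2.resize(im,(800,600),interpolation=cv2.INTER_CUBIC))
E
```

```text
10.8 [ -91.2 -101.9] [ 0.4481 -0.1661  0.1787] F [0.36 1.01] -0.33
```

View pics/side6d.png

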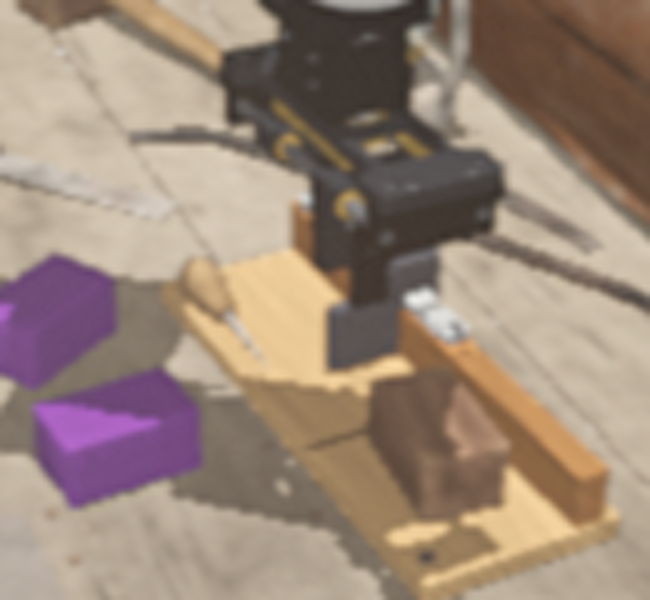

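View pics/top6d.png

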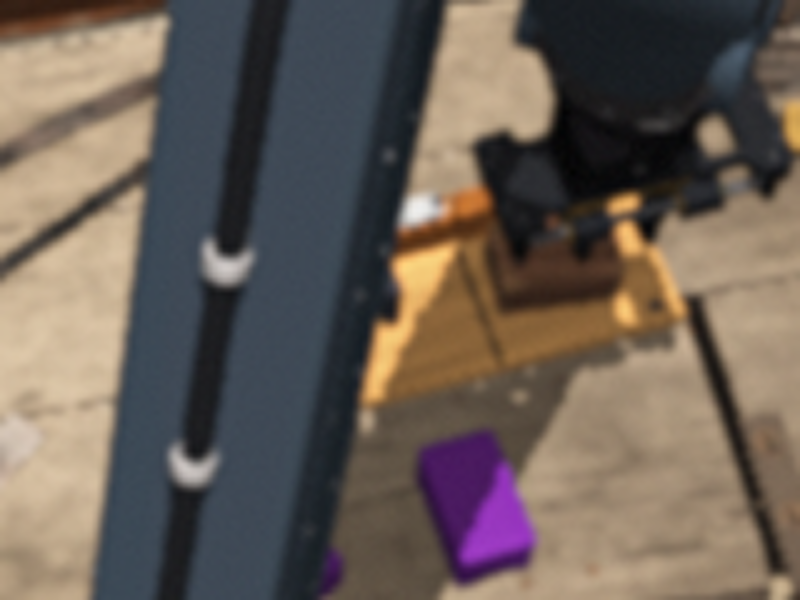

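Call:
{"fn": "send_rows", "kwargs": {
  "moves": [0,0,0,0,0,-4.5,0,0,0,0,0,0,-4.5,0,0,0,0,0,0,-3.5,0,0,0,0,0,0,-1.4,0,0,0,0,0,0,0,0,0,0,0,0,0,0,0]
}}

```text
time_s: 11.5
position: [0.4503, -0.1612, 0.0396]
tcp_rot: [[0.996, 0.094, -0.0], [0.094, -0.996, 0.0], [-0.0, -0.0, -1.0]]
force: [-0.3, -1.2, -0.5]
opening: 0.501
```

```bash
python3 st.py
```

```text
11.5 [-88.6 -97.2] [ 0.4503 -0.1612  0.0396] F [-0.4 -1.2] -0.49
```

Call:
{"fn": "send_rows", "kwargs": {
  "moves": [0,0,0,0.5,0.05,0,0,0,0,0,0.5,0.04,0,0,0,0,0,0.5,0.05,0,0,0,0,0,0.3,0.03,0,0,0,0,0,0.3,0.03,0,0,0,0,0,0.3,0.02,0,0,0,0,0,0.2,0.02,0,0]
}}

```text
time_s: 12.2
position: [0.4757, -0.16, 0.0395]
tcp_rot: [[0.996, 0.092, -0.0], [0.092, -0.996, 0.0], [-0.0, -0.0, -1.0]]
force: [-1.2, -0.5, 0.1]
opening: 0.501
```

```bash
python3 st.py
```

```text
12.2 [-63.2 -98.4] [ 0.4757 -0.16    0.0395] F [-1.2  -0.38] 0.15
```

Small contact force (1.2 N), TCP at mitre x −63 as expected. Push on slowly to the fence (expected TCP x ≈ −45.5).

Call:
{"fn": "send_rows", "kwargs": {
  "moves": [0,0,0,0.2,0.02,0,0,0,0,0,0.2,0.02,0,0,0,0,0,0.2,0.02,0,0,0,0,0,0.2,0.02,0,0,0,0,0,0.2,0.02,0,0,0,0,0,0.2,0.02,0,0]
}}

```text
time_s: 12.8
position: [0.4876, -0.1586, 0.0395]
tcp_rot: [[0.996, 0.092, -0.001], [0.092, -0.996, 0.0], [-0.001, -0.0, -1.0]]
force: [-0.6, 0.1, 0.9]
opening: 0.5
```

Call:
{"fn": "send_rows", "kwargs": {
  "moves": [0,0,0,0.2,0.02,0,0,0,0,0,0.1,0.01,0,0]
}}

```text
time_s: 13.0
position: [0.4909, -0.1585, 0.0395]
tcp_rot: [[0.996, 0.092, 0.0], [0.092, -0.996, 0.0], [0.0, -0.0, -1.0]]
force: [-0.1, 0.0, -0.2]
opening: 0.498
```

Call:
{"fn": "send_rows", "kwargs": {
  "moves": [0,0,0,0.1,0.01,0,0,0,0,0,0.1,0.01,0,0]
}}

```text
time_s: 13.2
position: [0.4926, -0.1583, 0.0395]
tcp_rot: [[0.996, 0.092, -0.0], [0.092, -0.996, 0.0], [-0.0, -0.0, -1.0]]
force: [-0.2, -0.0, -0.1]
opening: 0.501
```

```bash
python3 st.py; python3 - <<'E'
from h import *
c=grab('side','side7'); im=c['pixels'][155:275,250:380,::-1]; cv2.imwrite('pics/side7d.png',cv2.resize(im,(650,600),interpolation=cv2.INTER_CUBIC))
E
```

```text
13.2 [-46.2 -98.2] [ 0.4926 -0.1583  0.0395] F [-0.19 -0.01] -0.1
```

View pics/side7d.png

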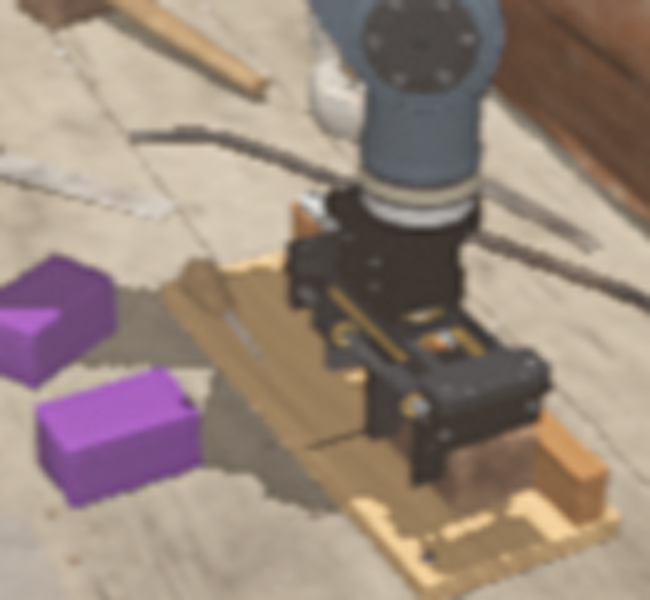

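Fingers are beside the block (pixel ~(425,440) in the crop), the block nearly at the fence. Continue until the force rises.

Call:
{"fn": "send_rows", "kwargs": {
  "moves": [0,0,0,0.1,0.01,0,0,0,0,0,0.1,0.01,0,0]
}}

```text
time_s: 13.45
position: [0.4946, -0.1581, 0.0395]
tcp_rot: [[0.996, 0.092, -0.0], [0.092, -0.996, 0.0], [-0.0, -0.0, -1.0]]
force: [-1.0, -0.1, 0.1]
opening: 0.5
```

Call:
{"fn": "send_rows", "kwargs": {
  "moves": [0,0,0,0.1,0.01,0,0,0,0,0,0.1,0.01,0,0]
}}

```text
time_s: 13.65
position: [0.4948, -0.158, 0.0396]
tcp_rot: [[0.996, 0.092, -0.004], [0.092, -0.996, 0.0], [-0.004, -0.001, -1.0]]
force: [-7.7, -3.9, 3.5]
opening: 0.5
```

Call:
{"fn": "send_rows", "kwargs": {
  "moves": [0,0,0,0.1,0.01,0,0,0,0,0,0.1,0.01,0,0]
}}

```text
time_s: 13.85
position: [0.4948, -0.1578, 0.0395]
tcp_rot: [[0.996, 0.093, -0.008], [0.093, -0.996, 0.001], [-0.008, -0.002, -1.0]]
force: [-12.0, -7.1, 5.2]
opening: 0.502
```

```bash
python3 st.py
```

```text
13.85 [-44. -98.] [ 0.4948 -0.1578  0.0395] F [-12.59  -5.96] 5.2
```

```bash
python3 - <<'E'
from h import *
c=load('top1');m=np.load('mitre.npz')
for n,p,z in(('match',(435,171),.018),('nail',(426,143),.085),('spare',(453,210),.05)):
    w=onz(c,[p],z)[0];print(n,w.round(3),((w[:2]-m['t'])@m['R']*1e3).round(0))
E
```

```text
match [ 0.593 -0.398  0.018] [  31. -347.]
nail [ 0.683 -0.377  0.085] [ 123. -334.]
spare [ 0.401 -0.396  0.05 ] [-159. -326.]
```

Call:
{"fn": "send_rows", "kwargs": {
  "moves": [0,0,0,-1,-0.1,0,0,0,0,0,-2,-0.2,0,0,0,0,0,0,0,3.5,-1,0,0,0,0,0,4,-1,0,0,0,2.3,-2.6,0,-1,0,0,0,2.3,-2.6,0,-1,0,0,0,2.3,-2.5,0,-1,0,0,0,0,0,0,-1,0,0,0,0,0,0,-1]
}}

```text
time_s: 14.75
position: [0.5379, -0.238, 0.1143]
tcp_rot: [[0.996, 0.091, 0.001], [0.091, -0.996, 0.0], [0.001, -0.0, -1.0]]
force: [0.1, 0.3, -0.4]
opening: 0.02
```

```bash
python3 st.py; python3 - <<'E'
from h import *
c=grab('side','side8'); im=c['pixels'][155:275,250:380,::-1]; cv2.imwrite('pics/side8d.png',cv2.resize(im,(650,600),interpolation=cv2.INTER_CUBIC))
c=grab('top','top8'); im=c['pixels'][145:265,270:430,::-1]; cv2.imwrite('pics/top8d.png',cv2.resize(im,(800,600),interpolation=cv2.INTER_CUBIC))
E
```

```text
14.75 [  -8.4 -181.8] [ 0.5379 -0.238   0.1143] F [0.11 0.27] -0.42
```

View pics/side8d.png

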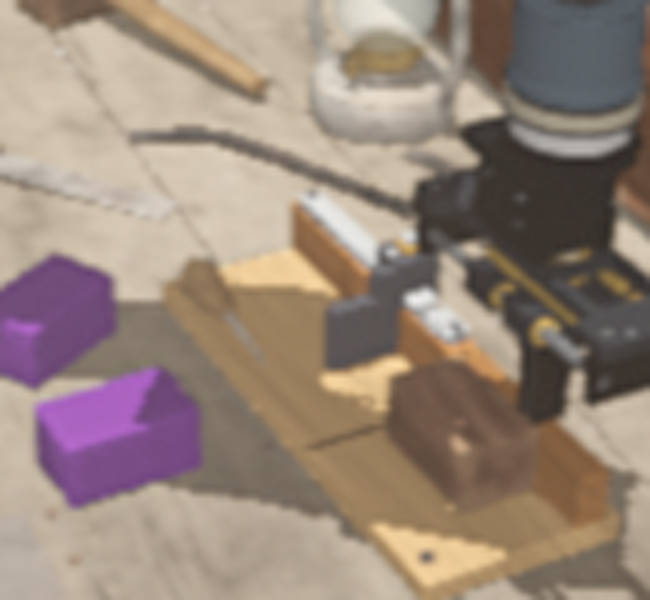

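View pics/top8d.png

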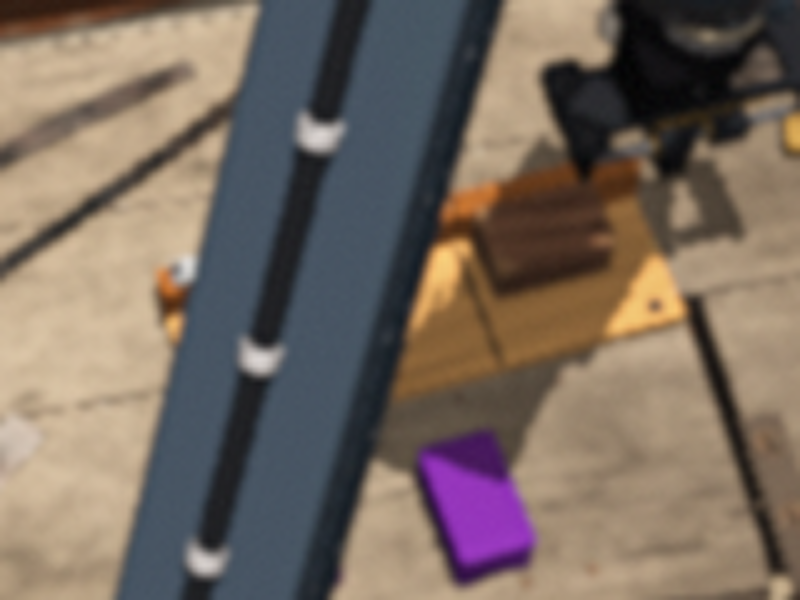

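```bash
python3 - <<'E'
from fit import *
m=np.load('mitre.npz');s=load('side8');t=load('top8')
L=lambda c,p,o,z:(((onz(c,[T(c,p,o,5.)],z)[0,:2])-m['t'])@m['R']*1e3).round(1)
print([L(s,p,(250,155),.068) for p in((460,450),(540,428),(392,382))])
print([L(t,p,(270,145),.068) for p in((602,188),(610,248),(475,218))])
print('tongue front bottom',[L(s,p,(250,155),.022) for p in((328,368),(398,350))],'head',L(s,(403,245),(250,155),.108))
E
```

```text
[array([ -32.2, -138.4]), array([  22.8, -141.8]), array([-32.6, -59.6])]
[array([   6.6, -145.2]), array([ -42.9, -132.7]), array([  9.3, -47.6])]
tongue front bottom [array([-27.7,  29.9]), array([25.5, 27.3])] head [23.1 24. ]
```

Call:
{"fn": "send_rows", "kwargs": {
  "moves": [0,0,0,0,0,-3,-1,0,0,0,0,0,-3,-1,0,0,0,0,0,-1.3,-1,0,0,0,0,0,0,-1,0,0,0,0,0,0,-1]
}}

```text
time_s: 15.35
position: [0.5378, -0.2375, 0.042]
tcp_rot: [[0.996, 0.092, 0.0], [0.092, -0.996, -0.0], [0.0, 0.0, -1.0]]
force: [0.2, 0.1, -0.0]
opening: 0.005
```

```bash
python3 st.py
```

```text
15.35 [  -8.5 -181.3] [ 0.5378 -0.2375  0.042 ] F [0.17 0.08] -0.01
```

Call:
{"fn": "send_rows", "kwargs": {
  "moves": [0,0,0,-0.05,0.5,0,-1,0,0,0,-0.04,0.5,0,-1,0,0,0,-0.05,0.5,0,-1,0,0,0,-0.03,0.3,0,-1,0,0,0,-0.03,0.3,0,-1,0,0,0,-0.02,0.3,0,-1,0,0,0,-0.03,0.3,0,-1,0,0,0,-0.03,0.3,0,-1,0,0,0,-0.03,0.3,0,-1,0,0,0,-0.02,0.3,0,-1,0,0,0,-0.03,0.3,0,-1,0,0,0,-0.03,0.3,0,-1,0,0,0,-0.03,0.3,0,-1,0,0,0,-0.02,0.3,0,-1,0,0,0,-0.03,0.3,0,-1,0,0,0,-0.03,0.3,0,-1]
}}

```text
time_s: 16.95
position: [0.5327, -0.1835, 0.0415]
tcp_rot: [[0.996, 0.092, 0.0], [0.092, -0.996, -0.0], [0.0, 0.0, -1.0]]
force: [0.6, -1.3, -0.1]
opening: 0.006
```

```bash
python3 st.py;  python3 - <<'E'
from h import *
c=grab('side','side9'); im=c['pixels'][155:275,250:380,::-1]; cv2.imwrite('pics/side9d.png',cv2.resize(im,(650,600),interpolation=cv2.INTER_CUBIC))
E
```

```text
16.95 [  -8.6 -127. ] [ 0.5327 -0.1835  0.0415] F [ 0.51 -1.31] -0.07
```

View pics/side9d.png

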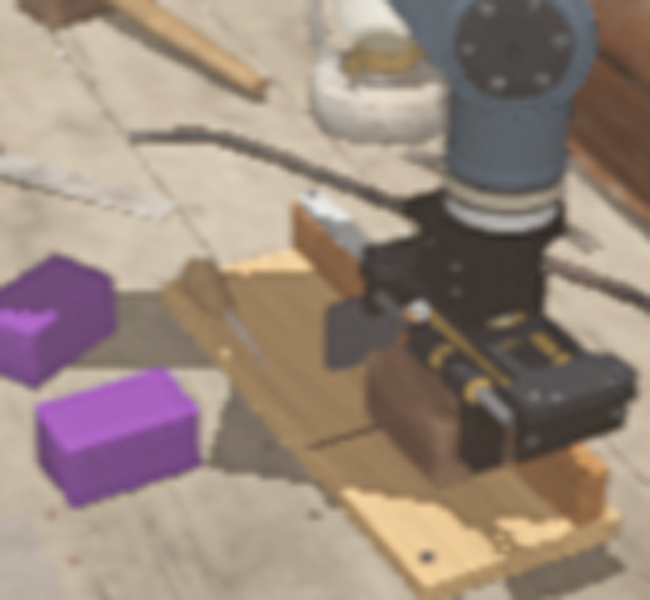

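Call:
{"fn": "send_rows", "kwargs": {
  "moves": [0,0,0,-0.03,0.3,0.1,-1,0,0,0,-0.03,0.3,0.1,-1,0,0,0,-0.02,0.3,0.1,-1,0,0,0,-0.03,0.3,0,-1,0,0,0,-0.03,0.3,0,-1,0,0,0,-0.02,0.3,0,-1,0,0,0,-0.02,0.2,0,-1,0,0,0,-0.02,0.2,0,-1]
}}

```text
time_s: 17.8
position: [0.5309, -0.1618, 0.0447]
tcp_rot: [[0.996, 0.092, 0.0], [0.092, -0.996, -0.0], [0.0, 0.0, -1.0]]
force: [0.4, -1.7, 1.7]
opening: 0.01
```

```bash
python3 st.py;  python3 - <<'E'
from h import *
c=grab('side','side10'); im=c['pixels'][155:275,250:380,::-1]; cv2.imwrite('pics/side10d.png',cv2.resize(im,(650,600),interpolation=cv2.INTER_CUBIC))
E
```

```text
17.8 [  -8.4 -105.3] [ 0.5309 -0.1618  0.0447] F [ 0.28 -1.72] 1.74
```

View pics/side10d.png

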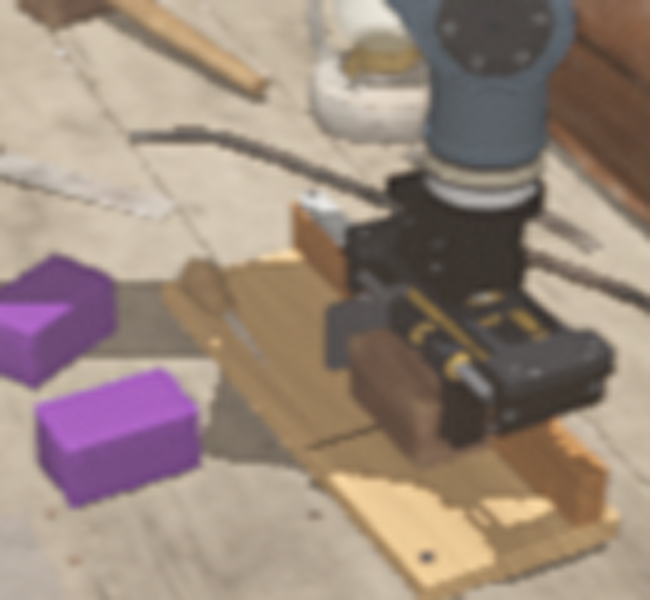

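Call:
{"fn": "send_rows", "kwargs": {
  "moves": [0,0,0,-0.02,0.2,0,-1,0,0,0,-0.02,0.2,0,-1,0,0,0,-0.02,0.2,0,-1]
}}

```text
time_s: 18.15
position: [0.5302, -0.1558, 0.0447]
tcp_rot: [[0.996, 0.092, 0.0], [0.092, -0.996, -0.0], [0.0, 0.0, -1.0]]
force: [-0.6, -2.0, 2.4]
opening: 0.009
```

Call:
{"fn": "send_rows", "kwargs": {
  "moves": [0,0,0,-0.02,0.2,0,-1,0,0,0,-0.01,0.1,0,-1]
}}

```text
time_s: 18.35
position: [0.5298, -0.1526, 0.0446]
tcp_rot: [[0.996, 0.092, 0.0], [0.092, -0.996, -0.0], [0.0, 0.0, -1.0]]
force: [-0.1, -1.9, 1.8]
opening: 0.003
```

Call:
{"fn": "send_rows", "kwargs": {
  "moves": [0,0,0,-0.01,0.1,0,-1,0,0,0,-0.01,0.1,0,-1]
}}

```text
time_s: 18.55
position: [0.5297, -0.1508, 0.0446]
tcp_rot: [[0.996, 0.092, 0.0], [0.092, -0.996, -0.0], [0.0, 0.0, -1.0]]
force: [-0.5, -2.6, 2.8]
opening: 0.004
```

```bash
python3 st.py
```

```text
18.55 [ -8.6 -94.2] [ 0.5297 -0.1508  0.0446] F [-0.77 -2.57] 2.85
```

Call:
{"fn": "send_rows", "kwargs": {
  "moves": [0,0,0,-0.01,0.1,0,-1,0,0,0,-0.01,0.1,0,-1]
}}

```text
time_s: 18.75
position: [0.5295, -0.1488, 0.0446]
tcp_rot: [[0.996, 0.092, 0.0], [0.092, -0.996, -0.0], [0.0, 0.0, -1.0]]
force: [-0.1, -3.0, 2.5]
opening: 0.001
```

Call:
{"fn": "send_rows", "kwargs": {
  "moves": [0,0,0,-0.01,0.1,0,-1,0,0,0,-0.01,0.1,0,-1]
}}

```text
time_s: 18.95
position: [0.5292, -0.1468, 0.0446]
tcp_rot: [[0.996, 0.092, 0.0], [0.092, -0.996, -0.0], [0.0, 0.0, -1.0]]
force: [-0.2, -2.7, 2.2]
opening: 0.007
```

Call:
{"fn": "send_rows", "kwargs": {
  "moves": [0,0,0,-0.01,0.1,0,-1,0,0,0,-0.01,0.1,0,-1]
}}

```text
time_s: 19.15
position: [0.529, -0.1447, 0.0446]
tcp_rot: [[0.996, 0.092, 0.0], [0.092, -0.996, -0.0], [0.0, 0.0, -1.0]]
force: [0.0, -2.9, 2.0]
opening: 0.007
```

```bash
python3 st.py;  python3 - <<'E'
from h import *
c=grab('side','side11'); im=c['pixels'][155:275,250:380,::-1]; cv2.imwrite('pics/side11d.png',cv2.resize(im,(650,600),interpolation=cv2.INTER_CUBIC))
E
```

```text
19.15 [ -8.7 -88.1] [ 0.529  -0.1447  0.0446] F [-0.24 -2.88] 1.98
```

View pics/side11d.png

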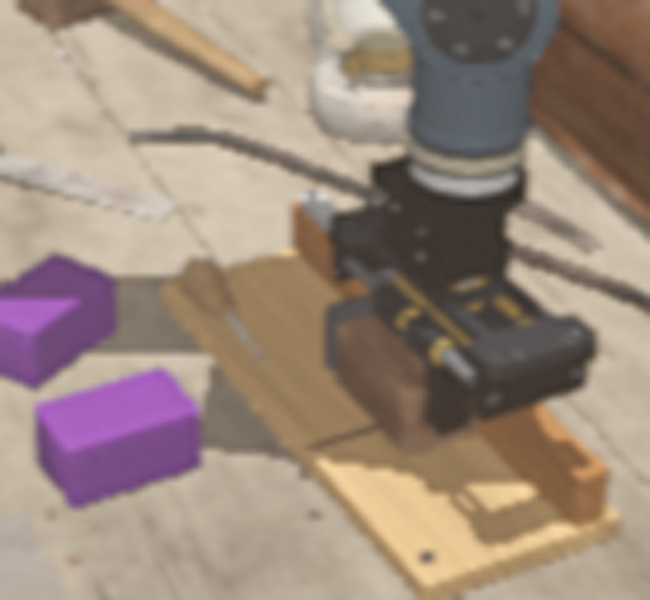

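Call:
{"fn": "send_rows", "kwargs": {
  "moves": [0,0,0,-0.01,0.1,0,-1,0,0,0,-0.01,0.1,0,-1]
}}

```text
time_s: 19.4
position: [0.5288, -0.1427, 0.0446]
tcp_rot: [[0.996, 0.092, 0.0], [0.092, -0.996, -0.0], [0.0, 0.0, -1.0]]
force: [0.0, -1.5, 2.9]
opening: 0.006
```

Call:
{"fn": "send_rows", "kwargs": {
  "moves": [0,0,0,-0.01,0.1,0,-1,0,0,0,-0.01,0.1,0,-1]
}}

```text
time_s: 19.6
position: [0.5286, -0.1407, 0.0446]
tcp_rot: [[0.996, 0.092, 0.0], [0.092, -0.996, -0.0], [0.0, 0.0, -1.0]]
force: [0.8, -2.7, 3.2]
opening: 0.005
```

Call:
{"fn": "send_rows", "kwargs": {
  "moves": [0,0,0,-0.01,0.1,0,-1]
}}

```text
time_s: 19.7
position: [0.5285, -0.1397, 0.0446]
tcp_rot: [[0.996, 0.092, 0.0], [0.092, -0.996, -0.0], [0.0, 0.0, -1.0]]
force: [0.4, -3.8, 3.1]
opening: 0.007
```

Call:
{"fn": "send_rows", "kwargs": {
  "moves": [0,0,0,-0.01,0.1,0,-1]
}}

```text
time_s: 19.8
position: [0.5288, -0.1394, 0.0447]
tcp_rot: [[0.996, 0.092, 0.001], [0.092, -0.996, -0.001], [0.001, 0.002, -1.0]]
force: [-0.4, -6.9, 2.0]
opening: 0.007
```

```bash
python3 st.py;  python3 - <<'E'
from h import *
c=grab('side','side12'); im=c['pixels'][155:275,250:380,::-1]; cv2.imwrite('pics/side12d.png',cv2.resize(im,(650,600),interpolation=cv2.INTER_CUBIC))
E
```

```text
19.8 [ -8.4 -82.8] [ 0.5288 -0.1394  0.0447] F [-1.01 -6.86] 1.96
```

View pics/side12d.png

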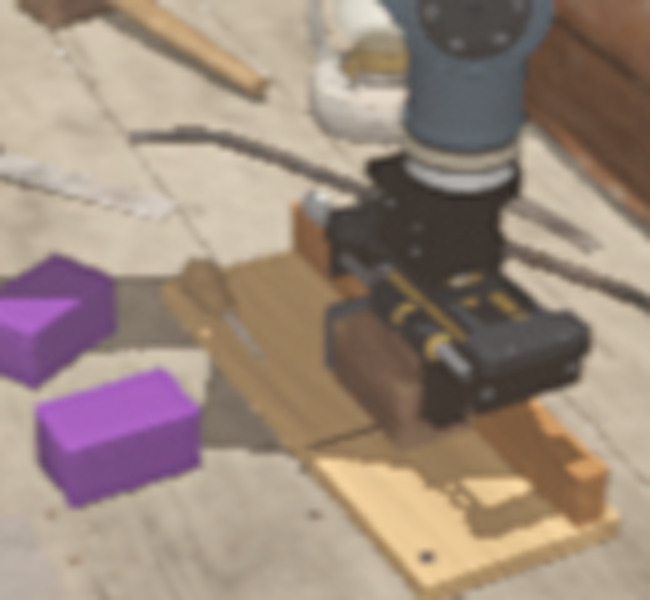

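Call:
{"fn": "send_rows", "kwargs": {
  "moves": [0,0,0,0,0,0,-1,0,0,0,0,0,0,-1,0,0,0,0,0,0,-1]
}}

```text
time_s: 20.15
position: [0.5288, -0.1394, 0.0446]
tcp_rot: [[0.996, 0.092, 0.001], [0.092, -0.996, -0.001], [0.001, 0.001, -1.0]]
force: [-0.0, -5.7, 3.2]
opening: 0.005
```

Call:
{"fn": "send_rows", "kwargs": {
  "moves": [0,0,0,0.02,-0.2,0,-1,0,0,0,0.05,-0.5,0,-1,0,0,0,0.2,-2.3,0,-1,0,0,0,0,0,3,-1,0,0,0,0,0,4,-1,0,0,0,0.1,-4,4,-1,0,0,0,0.1,-4,2,-1,0,0,0,0.1,-4,0,-1,0,0,0,0.1,-4,0,-1,0,0,0,0.1,-4,0,-1,0,0,0,-1,-4.5,0,-1,0,0,0,-1,-4.5,0,-1,0,0,0,-1,-4,0,-1,0,0,0,0,0,0,-1,0,0,0,0,0,0,-1]
}}

```text
time_s: 21.65
position: [0.5048, -0.4938, 0.1684]
tcp_rot: [[0.996, 0.09, -0.001], [0.09, -0.996, 0.004], [-0.001, -0.004, -1.0]]
force: [-0.4, 0.8, -0.6]
opening: 0.003
```

```bash
python3 st.py;  python3 - <<'E'
from h import *
c=grab('side','side13'); im=c['pixels'][155:275,250:380,::-1]; cv2.imwrite('pics/side13d.png',cv2.resize(im,(650,600),interpolation=cv2.INTER_CUBIC))
c=grab('top','top13'); im=c['pixels'][165:245,290:420,::-1]; cv2.imwrite('pics/top13d.png',cv2.resize(im,(780,480),interpolation=cv2.INTER_CUBIC))
E
```

```text
21.65 [ -65.  -433.4] [ 0.5048 -0.4938  0.1684] F [-0.29  0.8 ] -0.63
```

View pics/side13d.png

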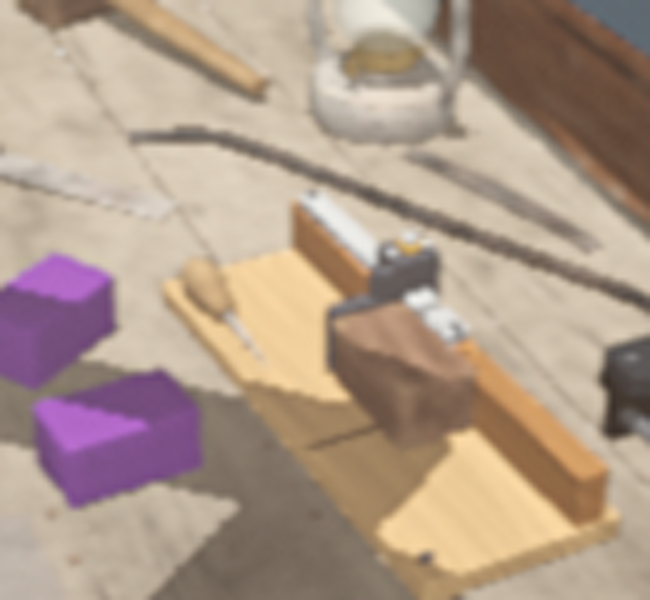

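View pics/top13d.png

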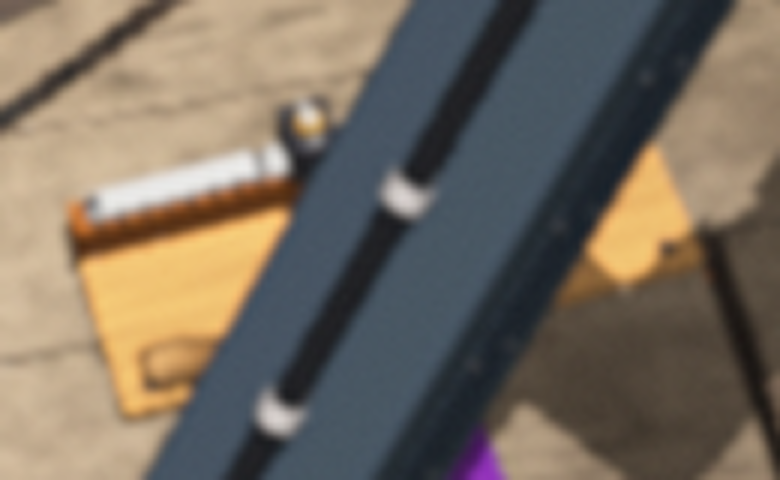

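```bash
python3 - <<'E'
from h import *
c=load('side13'); im=c['pixels'][195:250,305:360,::-1]; cv2.imwrite('pics/side13e.png',cv2.resize(im,(600,600),interpolation=cv2.INTER_CUBIC))
E
```

```text
(no output)
```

View pics/side13e.png

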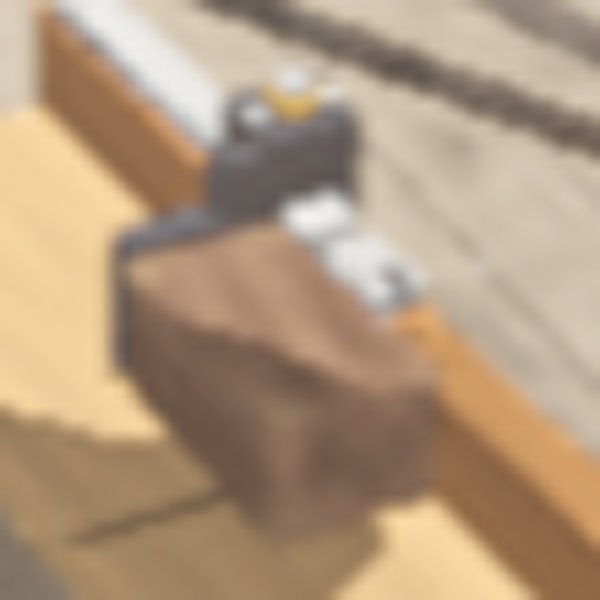

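```bash
python3 - <<'E'
from fit import *
m=np.load('mitre.npz');s=load('side13');o=(305,195);k=600/55
L=lambda p,z:(((onz(s,[T(s,p,o,k)],z)[0,:2])-m['t'])@m['R']*1e3).round(1)
print('blk top',[L(p,.068) for p in((130,268),(280,398),(434,378),(285,222))])
print('blk bottom',[L(p,.018) for p in((270,535),(434,492),(125,370))])
print('fence foot',[L(p,.018) for p in((442,494),(530,588),(45,105))],'top front edge',[L(p,.058) for p in((445,410),(595,550),(45,20))])
print('head',L((295,80),.111))
E
```

```text
blk top [array([-32. ,  15.8]), array([-26.5, -62.9]), array([ 18.4, -74.4]), array([22.8, 16.9])]
blk bottom [array([-26.3, -61. ]), array([ 28.1, -65. ]), array([-23.1,  32.4])]
fence foot [array([ 29.7, -66.9]), array([  27.7, -116.9]), array([ 29.6, 184.5])] top front edge [array([ 20.8, -77.6]), array([  21.5, -152.9]), array([ 23.7, 174.8])]
head [30.2 27.2]
```

Call:
{"fn": "send_rows", "kwargs": {
  "moves": [0,0,0,-0.6,4.5,0,-1,0,0,0,-0.6,4.5,0,-1,0,0,0,-0.7,4.5,0,0,0,0,0,-0.7,4.5,0,0,0,0,0,-0.7,4.5,0,0,0,0,0,-0.7,4.5,0,0,0,0,0,-0.6,4.5,0,0,0,0,0,-0.6,4.5,0,0,0,0,0,-0.6,4.5,0,0,0,0,0,0,0,0,0,0,0,0,0,0,0,0]
}}

```text
time_s: 22.85
position: [0.4475, -0.0867, 0.1703]
tcp_rot: [[0.995, 0.096, 0.0], [0.096, -0.995, 0.0], [0.0, 0.0, -1.0]]
force: [0.0, -0.3, -1.0]
opening: 0.499
```

```bash
python3 st.py; python3 - <<'E'
from fit import *
m=np.load('mitre.npz');t=load('top6');s=load('side13')
f=lambda c,p,o,k,z:(((onz(c,[T(c,p,o,k)],z)[0,:2])-m['t'])@m['R']*1e3).round(0)
print([f(t,p,(270,145),5.,.05) for p in((485,432),(420,450))],[f(s,p,(250,155),5.,.05) for p in((165,370),(200,405),(36,408))])
print('awl',[f(t,p,(290,165),6.,.02) for p in((0,0),)],[f(load('top1'),p,(290,165),6.,.025) for p in((145,390),(230,340),(318,328))])
E
```

```text
22.85 [-84.5 -22.9] [ 0.4475 -0.0867  0.1703] F [ 0.01 -0.31] -0.98
[array([-148.,   -2.]), array([-148.,   46.])] [array([-143.,   40.]), array([-139.,   -5.]), array([-231.,   38.])]
awl [array([222., 184.])] [array([-78., 171.]), array([-60., 113.]), array([-68.,  60.])]
```

Call:
{"fn": "send_rows", "kwargs": {
  "moves": [0,0,0,0,0,-4.5,0,0,0,0,0,0,-4.5,0,0,0,0,0,0,-2.8,0,0,0,0,0,0,-1,0,0,0,0,0,0,0,0,0,0,0,0.5,0.05,0,0,0,0,0,0.5,0.05,0,0,0,0,0,0.5,0.04,0,0,0,0,0,0.5,0.05,0,0,0,0,0,0.5,0.04,0,0,0,0,0,0.5,0.05,0,0,0,0,0,0,0,0,0]
}}

```text
time_s: 24.05
position: [0.4791, -0.0864, 0.0421]
tcp_rot: [[0.996, 0.092, 0.001], [0.092, -0.996, -0.001], [0.001, 0.001, -1.0]]
force: [0.5, -0.9, -0.6]
opening: 0.5
```

```bash
python3 st.py
```

```text
24.05 [-53.  -25.5] [ 0.4791 -0.0864  0.0421] F [ 0.39 -0.94] -0.55
```

Call:
{"fn": "send_rows", "kwargs": {
  "moves": [0,0,0,0.2,0.02,0,0,0,0,0,0.2,0.02,0,0,0,0,0,0.1,0.01,0,0]
}}

```text
time_s: 24.35
position: [0.483, -0.0858, 0.0418]
tcp_rot: [[0.996, 0.092, -0.0], [0.092, -0.996, 0.0], [-0.0, -0.0, -1.0]]
force: [0.2, -0.0, -0.2]
opening: 0.499
```

Call:
{"fn": "send_rows", "kwargs": {
  "moves": [0,0,0,0.1,0.01,0,0,0,0,0,0.1,0.01,0,0]
}}

```text
time_s: 24.55
position: [0.4849, -0.0856, 0.0419]
tcp_rot: [[0.996, 0.092, -0.0], [0.092, -0.996, 0.0], [-0.0, -0.0, -1.0]]
force: [-0.8, 1.1, 0.3]
opening: 0.502
```

Call:
{"fn": "send_rows", "kwargs": {
  "moves": [0,0,0,0.1,0.01,0,0,0,0,0,0.1,0.01,0,0]
}}

```text
time_s: 24.75
position: [0.487, -0.0854, 0.0419]
tcp_rot: [[0.996, 0.092, -0.0], [0.092, -0.996, 0.0], [-0.0, -0.0, -1.0]]
force: [-0.3, -0.1, 0.3]
opening: 0.5
```

```bash
python3 st.py
```

```text
24.75 [-45.1 -25.1] [ 0.487  -0.0854  0.0419] F [-0.26 -0.12] 0.26
```

Call:
{"fn": "send_rows", "kwargs": {
  "moves": [0,0,0,0.1,0.01,0,0]
}}

```text
time_s: 24.85
position: [0.488, -0.0853, 0.0419]
tcp_rot: [[0.996, 0.092, -0.0], [0.092, -0.996, 0.0], [-0.0, -0.0, -1.0]]
force: [0.8, -0.3, 0.6]
opening: 0.497
```

Call:
{"fn": "send_rows", "kwargs": {
  "moves": [0,0,0,0.1,0.01,0,0]
}}

```text
time_s: 24.95
position: [0.4881, -0.0851, 0.0418]
tcp_rot: [[0.996, 0.092, -0.002], [0.092, -0.996, 0.0], [-0.002, -0.001, -1.0]]
force: [-2.6, -1.6, 1.2]
opening: 0.501
```

Call:
{"fn": "send_rows", "kwargs": {
  "moves": [0,0,0,0.1,0.01,0,0]
}}

```text
time_s: 25.05
position: [0.4881, -0.0849, 0.0417]
tcp_rot: [[0.996, 0.092, -0.004], [0.092, -0.996, 0.001], [-0.004, -0.001, -1.0]]
force: [-5.7, -3.4, 2.6]
opening: 0.498
```

```bash
python3 st.py; python3 -c "
from rig import read_state
print(read_state()['moment'])"
```

```text
25.05 [-43.9 -24.7] [ 0.4881 -0.0849  0.0417] F [-6.02 -2.85] 2.59
[-0.59896125  0.94928464 -0.14139146]
```

Call:
{"fn": "send_rows", "kwargs": {
  "moves": [0,0,0,-0.3,-0.03,0,0,0,0,0,-1,-0.1,0,0,0,0,0,-2,-0.2,0,0,0,0,0,0,0,4,0,0,0,0,0,0,4.5,0,0,0,0,0,0,4.5,0,0,0,0,0,0,4,0,0,0,0,0.5,4.5,0,0,0,0,0,1,4.5,0,0,0,0,0,1.5,4.5,0,0,0,0,0,1.5,4.5,0,0,0,0,0,1.5,4.5,0,0,0,0,0,1.5,4.5,0,0,0,0,0,0,0,0,0,0,0,0,0,0,0,0,0,0,0,0,0,0,0]
}}

```text
time_s: 26.65
position: [0.531, 0.1806, 0.2115]
tcp_rot: [[0.996, 0.091, -0.001], [0.091, -0.996, -0.001], [-0.001, 0.0, -1.0]]
force: [-0.2, 1.2, -0.2]
opening: 0.502
```

```bash
python3 st.py;  python3 - <<'E'
from h import *
c=grab('side','side14'); im=c['pixels'][165:265,260:370,::-1]; cv2.imwrite('pics/side14d.png',cv2.resize(im,(660,600),interpolation=cv2.INTER_CUBIC))
c=grab('top','top14'); im=c['pixels'][165:245,290:420,::-1]; cv2.imwrite('pics/top14d.png',cv2.resize(im,(780,480),interpolation=cv2.INTER_CUBIC))
E
```

```text
26.65 [ 23.3 235.7] [0.531  0.1806 0.2115] F [-0.09  1.23] -0.24
```

View pics/side14d.png

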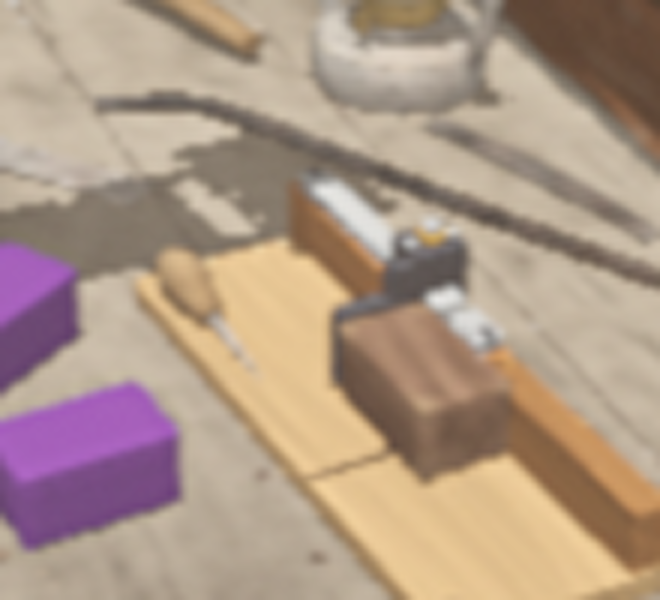

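View pics/top14d.png

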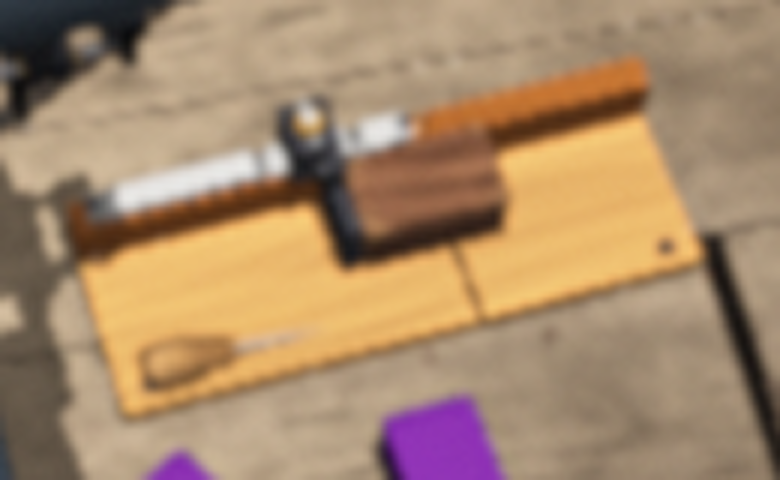

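```bash
python3 - <<'E'
from fit import *
m=np.load('mitre.npz');t=load('top14')
f=lambda p,z:(((onz(t,[T(t,p,(290,165),6.)],z)[0,:2])-m['t'])@m['R']*1e3).round(1)
print('notches',f((265,161),.068),f((350,140),.068),'head',f((310,118),.108))
print('block',[f(p,.068) for p in((352,172),(488,130),(503,200),(368,235))])
E
python3 -c "
from rig import hand_in
print(hand_in())"
```

```text
notches [28.8 64. ] [28.  10.3] head [26.8 37.1]
block [array([ 6.2, 16.1]), array([ 10.5, -72.3]), array([-38.5, -64.6]), array([-37.9,  20.4])]
the job is handed in; nothing more can be done
None
```

I pushed the stop past the first notch into the middle one, squared the oak block against the fence, and slid it along until its end met the stop. I then pressed it lightly against the fence again, withdrew the arm, and handed in at about 27 s. No verdict came back.

**Stop in its notch**
- On entering the middle notch the push force dropped to zero, and the finger then met no contact for about 3 mm.
- The last top picture shows the first notch behind the stop and the third in front. It puts the plunger head at mitre-block y ≈ 37 mm, against 35 mm wanted.

**Block against the stop**
- The finger stalled at about 7 N when the block met the stop, well under the roughly 30 N I measured for leaving the first notch.

**Block against the fence**
- The last press went hard at the same tool x as the first (−44 mm), which agrees with the block lying flat.

**What disagreed**
- Leaving the first notch took about 30 N on the wrist sensor, against the stated 8 to 13 N. Plain rail took 2.5 to 4.8 N, against about 2 N.
- The two cameras differ by 3 to 6 mm. Corners picked in the last top picture give a block tilt anywhere from +0.01 to −0.05 rad, so the flatness rests on the force contact rather than the pictures.
- I compared the other objects only by eye. The awl and the purple look-alikes show no movement; the mallet, spare block and tins lay outside the last close-ups, and no unexpected contact was felt.

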